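Return the ruby light to its dispenser

TASK

The altar lamp is apart for cleaning, so put its unburnt ruby light back in the dispenser that holds the ruby ones: stand it gently upright on the loading sill, push it in through the sprung flap, and keep pushing gently until you feel it press lightly but definitely against the row of lights inside. Stop there - the glasses crack if squeezed hard - ease off and draw back out, leaving the light there, so that the flap swings shut behind the light. Leave the amber light, the amber dispenser, the lamp parts, the ciborium and the mirror where they are.

Things in the scene. Friction and masses are not known exactly. Their poses are not given: they have to be found in the camera images.
- ruby_light: Votive light standing on the slab: ruby red glass cup with brass bands, white wax and a short black wick; upright cylinder 52 mm in diameter, 60 mm tall, about 0.22 kg. Pressed against another light with more than 15 N it cracks. Origin at the centre of its underside, z up.
- ruby_dispenser: Dispenser for ruby votive lights, fixed (ruby plate on its hood, ruby disc on its flap): a straight level lane, 345 mm long, 104 wide, its floor 30 mm above the slab. Origin on the slab below the middle of the shut flap; x runs along the lane, inwards (the pushing direction), z up. From x = 0 on, side walls 42 mm above the floor, 60 mm apart (the right one set back 16 mm up to x = 75, for the open flap), 100 over their outsides; open above up to x = 105 mm.
- ruby_sill (a point): Point on the floor of the ruby loading sill, on the lane's centre line, 42 mm in front of the flap: a good place to stand the light. The sill is open above and runs from 80 mm before the flap up to it; side rails 12 mm high, 60 mm apart, no lip at its near end. Axes as the dispenser.
- ruby_magazine: Hooded rear of the ruby dispenser (same origin and axes) and the row of ruby lights in it, standing on the centre line. How near the row comes depends on how full the lane is: its first light's near side is anywhere from x = 106 to 146 mm, not measured, mostly hidden: feel for it. The row leans on a sprung outlet gate and gives 1 mm for each 2 N, from the first touch.
- ruby_flap (a joint): Angle of the ruby flap: 0 shut across the lane, up to 1.5 swung inwards about an upright hinge 10 mm outside the lane's right side (y = -40.5 mm). Brass plate reaching 57 mm from the hinge, 4 thick, from 4 to 44 mm above the floor, shut at x = 2 to 6 mm. A spring shuts it: 0.05 N m at 0, 0.15 wide open. Pushing a light through takes about 4 to 11 N, falling as it gets past. It shuts itself once the light is past its sweep and the pusher is gone.
- ruby_hood (a point): Middle of the top edge of the brass hood's mouth, 98 mm above the slab and 105 mm behind the flap. The hood runs on from here for 160 mm, 78 mm wide, 3 thick, its underside 65 mm above the lane floor.
- ruby_flap_hinge (a point): Point on the upright hinge line of the ruby flap, 24 mm above the lane floor.
- amber_dispenser: Dispenser of the same make for amber lights (amber plate and disc), fixed; not to be used. Origin and axes as the ruby one.
- amber_flap (a joint): Angle of the amber dispenser's flap, 0 closed. To stay shut.
- amber_light: Votive light standing on the slab: amber yellow glass cup with brass bands, white wax and a short black wick; upright cylinder 52 mm in diameter, 60 mm tall, about 0.22 kg. Pressed against another light with more than 15 N it cracks. Origin at the centre of its underside, z up. Not to be moved.
- globe: Ruby glass globe of the lamp, loose, standing on its neck; 110 mm in diameter, 125 tall. Origin under its centre. Not to be moved.
- burner_cup: Brass burner cup of the lamp, loose; 74 mm in diameter, 56 tall, two bayonet pins near its foot. Origin under its centre. Not to be moved.
- ciborium: Silver-plated lidded ciborium, loose; 104 mm in diameter, 194 tall. Origin under its centre. Not to be moved.
- mirror: Inspection mirror lying flat, loose: rosewood handle towards its -x (to -160 mm), round mirror 72 mm across centred at x = +35 mm, 14 mm high. Not to be moved.
Things that resemble listed ones, but are neither listed nor needed, are in the scene too. Leave any turquoise look-alike of the ruby_light alone.

How it is judged (in metres and radians):
On the way, in this order (a step that is already met when the one before it is completed fails the run):
1. the light stands upright in the lane's mouth, on the loading sill of the ruby dispenser (x of ruby_light in the frame of ruby_dispenser between -0.075 and -0.012 m and y of ruby_light in the frame of ruby_dispenser between -0.01 and 0.01 m and z of ruby_light in the frame of ruby_dispenser between 0.026 and 0.034 m and angle between ruby_light's own z axis and vertical below 0.15 rad), for 0.1 s.
2. the light has pushed the ruby flap open (value of joint ruby_flap above 0.4 rad and x of ruby_light in the frame of ruby_dispenser above -0.012 m and z of ruby_light in the frame of ruby_dispenser below 0.036 m).
3. the light, inside and past the flap, bears on the row of lights (x of ruby_light in the frame of ruby_dispenser above 0.07 m and contact force between ruby_light and ruby_magazine above 0.8 N), for 0.1 s.
At the end, for the whole second after the job is handed in: The ruby light stands upright (within 0.1 rad) and still on the lane floor of the ruby dispenser, wholly behind the flap, having been pushed up to the row; the ruby flap is shut again (under 0.06 rad) (x of ruby_light in the frame of ruby_dispenser between 0.07 and 0.135 m and y of ruby_light in the frame of ruby_dispenser between -0.01 and 0.01 m and z of ruby_light in the frame of ruby_dispenser between 0.026 and 0.034 m and angle between ruby_light's own z axis and vertical below 0.1 rad and value of joint ruby_flap below 0.06 rad and linear speed of ruby_light below 0.02 m/s); the robot touches nothing.
It fails at once if the light is squeezed against the row of lights with more than 15 N (contact force between ruby_light and ruby_magazine above 15 N).
It fails at once if the light is knocked, dropped or jammed hard against the dispenser (more than 40 N) (contact force between ruby_light and ruby_dispenser above 40 N).
It fails at once if the light is tipped more than 0.5 rad (angle between ruby_light's own z axis and vertical above 0.5 rad).
It fails at once if the amber dispenser's flap is pushed open (value of joint amber_flap above 0.2 rad).
It fails at once if a thing that is to be left alone is moved more than 20 mm (distance of any of amber_light, globe, burner_cup, ciborium, mirror from where it was at the start of the episode above 0.02 m).
It also fails if it takes over 70 s, if anything falls off the work surface, if the arm or the gripper's body presses on something with over 40 N, if the wrist force passes 120 N, or if a joint passes its speed limit or range.

ROBOT

A 6-joint arm with a two-finger parallel gripper is mounted at the origin on the work surface. World frame = base frame: x ahead of the robot, y to its left, z up, the work surface at z = 0. Lengths are in mm, angles in rad, forces in N, time in s.
With the tool pointing down it reaches from about 350 to 775 mm from the base axis. Payload 7.3 kg.
Tool frame: the origin (TCP) lies on the centre line of the jaws, within the pads' length; the fingertips stand 11 mm ahead of it and the grasp point (between the pads) lies 8 mm behind it; z points along the fingers, y is the line along which they close (so a half turn about z gives the same grasp; the last joint's range is limited). The gripper opens to 92 mm and grips with 3 to 60 N. Pads are 19 mm wide; open, the fingers measure 130 mm over their backs; the gripper's body (75 mm by 190 mm) begins 47 mm behind the grasp point.
Start: joints at [-1.459, 0.342, 1.524, -0, 1.275, -0.146], TCP at [133.872, -507.663, 237.741] pointing down, gripper open.
Joint ranges: [-2.53, 2.53], [-0.77, 2.02], [0.04, 2.7], [-1, 4.14], [0.28, 2.66], [-3.11, 3.11]. Speed limits (rad/s): [2.57, 2.57, 3.14, 3.14, 3.14, 3.14].

INTERFACE

Orientations are given as [roll, pitch, yaw] about the fixed x, y, z axes, in that order (R = Rz(yaw) Ry(pitch) Rx(roll)).
In Python, from plant import bot gives the robot as it stands.
- The arm moves only by the tool step_arm, never from a script. Its argument "deltas" is a list of rows, each a list of 5 numbers: the opening, from 0 (shut) to 1 (fully open), then the shift along the tool's x, y, z each as a share of 0.5 m, from -1 to 1, then the turn about the tool's z as a share of pi/2 rad, from -1 to 1. In form: [[claw, x, y, z, turn], ...]. A call has 1 to 8 rows; each row shifts and turns the commanded pose from where the row before left it, along the tool's axes as they then stand; what a row does not reach is not made up. A row lasts 1/10 s, in which the tool goes at most 50 mm and 8.59 degrees, less where a joint would pass 70% of its speed; a pose out of reach is approached as far as the arm can. A call with a number of a shift or a turn outside -1 to 1 is refused whole. A call with a gripper value outside its range is refused whole. The fingers move at their own pace and stop on an object; the grip force is fixed at half the most. Time passes only in rows, so rows that do not move let the fingers close. It gives the time, the measured TCP pose, the force, the opening and the grip force at its end, in the units of the state.
- bot.get_obs(): the state, without advancing time (a new reading comes with each control period).
- bot.capture(name): name is "side" or "top"; returns (picture, depth): 480x640x3 uint8, red, green, blue; 480x640 float32, mm along the optical axis (not along the pixel's ray), 0 where there is no reading.
- bot.camera_params(name): a dict with "fov_y" (degrees; the focal length in pixels is half the picture's height over the tangent of half this angle, whatever the lens; pixels are square), "cx", "cy" (the principal point, pixels), "rvec" (rotation vector, rad) and "tvec" (3), from world to camera coordinates, as OpenCV has them. Camera axes: x right, y down, z forward; pixel columns grow to the right and rows downward; lengths in mm; the calibration is good to about 2 mm. A picture is of the moment at which its call begins. camera_params takes no time and is no camera call.
- bot.close_job(): hands the job in; it is judged then, once.
The state is a dict: "time": time; "joint_positions": joint angles; "dq": joint speeds; "tau": joint torques, N m; "tool_pos": TCP position; "tcp_rot": TCP orientation; "contact_force": force on the tool from outside, world axes, zero at the start; "moment": the same for the moment, N m; "grip_width": finger opening in mm; "finger_force": force on a finger pad.
Only numpy, scipy, OpenCV 4.12 (cv2) and the standard library are available. Lean on these libraries where they do the work, as an engineer would, in place of code of your own. Each camera call takes 0.05 s, during which the arm holds its last target. There are 200 camera calls.

## Working session

There is one attempt and no reset: what is moved stays moved. The work goes in short steps, Python scripts to look and compute and a tool call to move; the robot and the scene stay as the last step left them, time stands still between calls to the robot, and variables do not carry over. Pictures are saved under pics/ and viewed, at most 10 in all, crops included, and the job is handed in when it is done.

Besides the shell and the picture viewer there is one more tool, called after ">>>" as name(argument=value, ...), one argument or row to a line, values as JSON. step_arm: Moves the arm, as the interface text tells. Shift numbers are shares of 0.5 m and turn numbers shares of pi/2 rad, none past 1 either way. Its arguments: {"type":"object","properties":{"deltas":{"type":"array","items":{"type":"array","items":{"type":"number","minimum":-1,"maximum":1}}}},"required":["deltas"]}

```bash
mkdir -p pics; ls
cat > h.py <<'E'
import numpy as np, cv2
from plant import bot
def cap(name, tag):
    im,d=bot.capture(name); cv2.imwrite(f'pics/{tag}.png',im[:,:,::-1]); np.save(f'pics/{tag}.npy',d); return im,d
def world(name,u,v,z):
    p=bot.camera_params(name); f=240/np.tan(np.radians(p['fov_y']/2))
    R=cv2.Rodrigues(np.array(p['rvec'],float))[0]; t=np.array(p['tvec'],float).ravel()
    c=np.stack([(u-p['cx'])/f*z,(v-p['cy'])/f*z,z],-1)
    return (c-t)@R
E
python3 - <<'E'
from h import *
for n in('top','side'): cap(n,n+'0'); print(bot.camera_params(n))
print(bot.get_obs())
E
```

```text
pics
{'fov_y': 44.5095902604591, 'cx': 316.0290866726726, 'cy': 238.46707394668948, 'rvec': array([ 2.19453206, -2.14380497,  0.07361968]), 'tvec': array([ -15.27995652,  547.3011775 , 1446.60731768])}
{'fov_y': 55.850602985499336, 'cx': 318.96521811826443, 'cy': 239.05312893629136, 'rvec': array([ 0.07773001, -2.90860754,  1.10983585]), 'tvec': array([ 513.52278572,   96.73116385, 1333.3382727 ])}
{'time': 0.1, 'joint_positions': array([-1.45897268e+00,  3.42641750e-01,  1.52494304e+00, -3.48049792e-05,
        1.27538415e+00, -1.46006278e-01]), 'dq': array([ 1.02331740e-03, -2.12521866e-03, -5.00535429e-03,  4.89183728e-05,
        3.84505858e-04,  1.37692919e-03]), 'tau': array([ 2.31007085e-03, -4.32004023e+01, -2.44694102e+01,  7.19309575e-02,
        5.26535546e-02, -5.40977499e-05]), 'tool_pos': array([ 133.83426363, -507.28754939,  237.11278637]), 'tcp_rot': array([-3.14022617e+00, -1.67304322e-04,  2.57839965e-01]), 'contact_force': array([ 0.58141118, -0.28686636, -0.20727836]), 'moment': array([-0.01461921, -0.01840738,  0.02602287]), 'finger_force': 0.0, 'grip_width': 91.81774074773419}
```

View pics/top0.png

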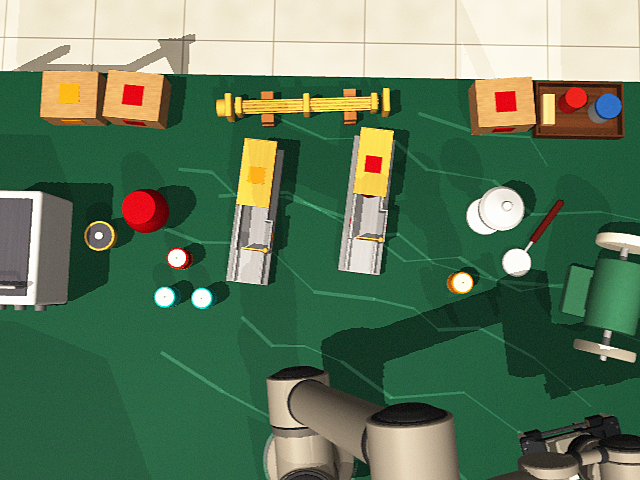

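View pics/side0.png

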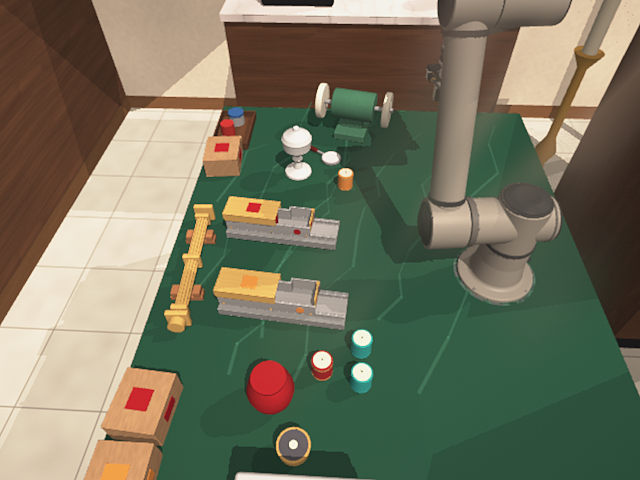

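The top view shows the ruby light at (178,258), between the turquoise ones at (165,297) and (202,298) and the globe at (146,211). The ruby dispenser is the right one: hood plate (372,164), flap (371,239), sill end (358,272). Next I measure both with depth.

Run:
```python
from h import *
d=np.load('pics/top0.npy'); im=cv2.imread('pics/top0.png')
v,u=np.mgrid[:480,:640]; W=world('top',u,v,d)
def box(u0,u1,v0,v1): return W[v0:v1,u0:u1].reshape(-1,3)
def comp(n,b,zl,zh):
    p=box(*b); m=p[(p[:,2]>zl)&(p[:,2]<zh)]
    c,r=cv2.minEnclosingCircle(m[:,:2].astype(np.float32)); print(n,len(m),c,r,m.mean(0))
comp('ruby',(160,197,243,276),52,70)
comp('turqA',(150,183,283,312),52,70); comp('turqB',(186,220,283,312),52,70)
comp('globe',(115,175,183,238),40,140)
print('slab z',np.median(box(300,330,200,260)[:,2]))
p=box(330,405,115,285)
h=p[(p[:,2]>90)&(p[:,2]<106)]; print('hood',len(h),cv2.minAreaRect(h[:,:2].astype(np.float32)),np.median(h[:,2]))
b=p[(p[:,2]>18)&(p[:,2]<110)]; r=cv2.minAreaRect(b[:,:2].astype(np.float32)); print('body',r, cv2.boxPoints(r))
big=cv2.resize(im[120:290,325:410],None,fx=4.5,fy=3.5*4.5/3.5,interpolation=cv2.INTER_CUBIC)[:,:]
big=cv2.resize(im[180:285,330:400],None,fx=5.5,fy=5.5,interpolation=cv2.INTER_CUBIC); cv2.imwrite('pics/crop.png',big)
for a in range(190,280,8): print(a,[int(x) for x in W[a,336:396:3,2]])
```

```text
ruby 362 (489.2591857910156, 334.9176940917969) 26.389284133911133 [489.10068989 334.21186629  60.4457889 ]
turqA 368 (395.0283508300781, 360.94775390625) 26.992441177368164 [394.20531037 359.94735774  60.44599716]
turqB 361 (393.554443359375, 271.0488586425781) 26.544950485229492 [393.33112207 270.11127562  60.31033004]
globe 1638 (585.4391479492188, 433.00897216796875) 79.82115173339844 [598.220847   402.85713784 109.81272488]
slab z 0.23938026815902297
hood 2160 ((730.4784545898438, -137.7581787109375), (78.45081329345703, 165.04141235351562), 84.1343994140625) 98.27401636070303
body ((665.3812866210938, -129.34912109375), (129.45556640625, 406.7159423828125), 88.86688995361328) [[ 460.78308 -190.0428 ]
 [ 867.41943 -198.0857 ]
 [ 869.9795   -68.65544]
 [ 463.34314  -60.61255]]
190 [5, 2, 0, -3, 31, 29, 100, 98, 97, 99, 96, 99, 97, 99, 94, 98, 93, 27, 0, 5]
198 [2, -4, 0, 6, 34, 30, 68, 28, 27, 32, 33, 28, 26, 27, 33, 71, 71, 1487, -2, -2]
206 [7, 0, -2, 1, 29, 26, 73, 32, 36, 31, 32, 28, 27, 29, 35, 71, 29, 32, 0, 2]
214 [1, -2, -2, 27, 29, 33, 77, 25, 33, 30, 31, 30, 27, 32, 34, 30, 28, 74, 0, -1]
222 [-5, 0, 2, 25, 37, 70, 25, 26, 31, 31, 32, 28, 37, 23, 33, 27, 50, -2, 1, 0]
230 [2, -1, -1, 27, 26, 68, 27, 27, 30, 31, 31, 29, 33, 28, 29, 29, 71, 2, 3, 0]
238 [-6, 0, 28, 34, 29, 32, 28, 55, 66, 74, 72, 73, 70, 66, 57, 76, 1487, 1, 2, -3]
246 [1, -1, 29, 34, 38, 28, 35, 30, 27, 28, 22, 30, 29, 42, 33, 29, 3, 1, 2, 2]
254 [0, 0, 28, 31, 44, 32, 25, 35, 29, 31, 34, 34, 28, 41, 28, 32, -3, 0, -5, -1]
262 [1, 22, 29, 30, 37, 29, 28, 30, 30, 32, 29, 28, 28, 44, 32, 29, 3, 1, -5, -2]
270 [0, 18, 32, 49, 26, 29, 33, 34, 26, 38, 29, 31, 47, 35, 29, 1, 4, 5, 5, 5]
278 [1, 1, 3, 3, -5, 0, 1, -2, -1, -2, 1, 3, 3, -2, 2, 0, 1, 2, 1487, 1]
```

View pics/crop.png

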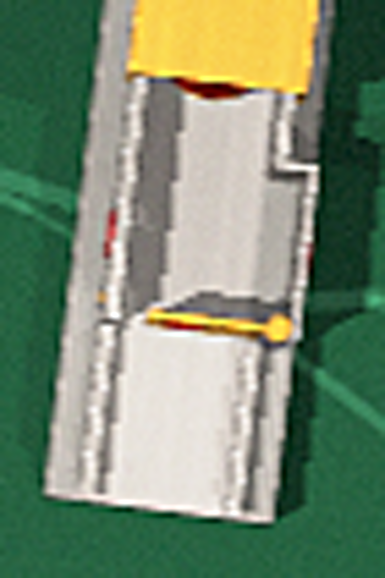

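The crop shows the shut ruby flap with its hinge pin at original pixel (381,239), the sill's near corners at (338,270) and (379.5,275), and the hood mouth corners at (353,193) and (385.6,197). I fit the pose from these.

Run:
```python
from h import *
from scipy.optimize import least_squares
def onplane(cam,u,v,z):
    a=world(cam,np.float64(u),np.float64(v),np.float64(500.)); b=world(cam,np.float64(u),np.float64(v),np.float64(1500.))
    s=(z-a[2])/(b[2]-a[2]); return a+s*(b-a)
res={}
for cam,box in(('top',(335,405,115,215)),('side',(215,285,190,230))):
    im=cv2.imread(f'pics/{cam}0.png'); hsv=cv2.cvtColor(im,cv2.COLOR_BGR2HSV)
    d=np.load(f'pics/{cam}0.npy'); v,u=np.mgrid[:480,:640]; W=world(cam,u,v,d)
    m=np.zeros((480,640),bool); u0,u1,v0,v1=box
    m[v0:v1,u0:u1]=True; m&=(hsv[...,1]>80)&((hsv[...,0]<35)|(hsv[...,0]>170))&(hsv[...,2]>100)&(abs(W[...,2]-98)<14)
    m=cv2.morphologyEx(m.astype(np.uint8),cv2.MORPH_CLOSE,np.ones((3,3)))
    q=np.argwhere(m); P=np.array([onplane(cam,c,r,98)[:2] for r,c in q]).astype(np.float32)
    r=cv2.minAreaRect(P); print(cam,len(q),r)
C=[((338.0,269.4),(-80,52,30)),((379.3,274.5),(-80,-52,30)),((352.9,193),(105,39,98)),((385.4,197.1),(105,-39,98)),((380.9,239.3),(4,-40.5,75))]
pts=np.array([onplane('top',*c,k[2])[:2] for c,k in C]); L=np.array([k[:2] for _,k in C],float)
def f(p):
    c,s=np.cos(p[2]),np.sin(p[2]); return (L@np.array([[c,s],[-s,c]])+p[:2]-pts).ravel()
s=least_squares(f,[550,-120,-.1]); print(s.x, s.fun.round(1))
c,sn=np.cos(s.x[2]),np.sin(s.x[2]); print('sill',s.x[:2]-42*np.array([c,sn]),'hoodc',s.x[:2]+185*np.array([c,sn]))
# light in side view
d=np.load('pics/side0.npy'); v,u=np.mgrid[:480,:640]; W=world('side',u,v,d)[345:385,305:340].reshape(-1,3)
t=W[(W[:,2]>54)&(W[:,2]<68)]; print('ruby side',cv2.minEnclosingCircle(t[:,:2].astype(np.float32)))
```

```text
Traceback (most recent call last):
  File "h.py", line 6, in world
    p=bot.camera_params(name); f=240/np.tan(np.radians(p['fov_y']/2))
ValueError: time passes only in moves, steps and waits
```

>>> step_arm(
  deltas=[
    [1,0.1,0,0,0],
    [1,0.1,0,0,0],
    [1,0.1,0,0,0],
    [1,0.1,0,0,0],
    [1,0.1,0,0,0],
    [1,0.1,0,0,0],
    [1,0.08,-0.06,0,0],
    [1,0,-0.1,0,0],
  ],
)

```text
time: 0.9
tool_pos: [446.0, -342.4, 235.6]
tcp_rot: [-3.141, -0.001, 0.26]
contact_force: [-0.9, 0.0, -0.2]
grip_width: 91.5
finger_force: 0.0
```

```bash
cat > h.py <<'E'
import numpy as np, cv2, functools
from plant import bot
P=functools.lru_cache(None)(lambda n: bot.camera_params(n))
def cap(name, tag):
    im,d=bot.capture(name); cv2.imwrite(f'pics/{tag}.png',im[:,:,::-1]); np.save(f'pics/{tag}.npy',d); return im,d
def world(name,u,v,z):
    p=P(name); f=240/np.tan(np.radians(p['fov_y']/2))
    R=cv2.Rodrigues(np.array(p['rvec'],float))[0]; t=np.array(p['tvec'],float).ravel()
    c=np.stack([(u-p['cx'])/f*z,(v-p['cy'])/f*z,z],-1)
    return (c-t)@R
def onplane(cam,u,v,z):
    u,v=np.asarray(u,float),np.asarray(v,float); a=world(cam,u,v,0*u+500.); b=world(cam,u,v,0*u+1500.)
    return a+((z-a[...,2])/(b[...,2]-a[...,2]))[...,None]*(b-a)
E
python3 - <<'E'
from h import *
from scipy.optimize import least_squares
for cam,box in(('top',(335,405,115,215)),('side',(215,285,190,230))):
    im=cv2.imread(f'pics/{cam}0.png'); hsv=cv2.cvtColor(im,cv2.COLOR_BGR2HSV)
    d=np.load(f'pics/{cam}0.npy'); v,u=np.mgrid[:480,:640]; W=world(cam,u,v,d)
    m=np.zeros((480,640),bool); u0,u1,v0,v1=box
    m[v0:v1,u0:u1]=True; m&=(hsv[...,1]>80)&((hsv[...,0]<35)|(hsv[...,0]>170))&(hsv[...,2]>100)&(abs(W[...,2]-98)<14)
    m=cv2.morphologyEx(m.astype(np.uint8),cv2.MORPH_OPEN,np.ones((3,3)))
    q=np.argwhere(m); r=cv2.minAreaRect(onplane(cam,q[:,1],q[:,0],98)[:,:2].astype(np.float32)); print(cam,len(q),r)
C=[((338.0,269.4),(-80,52,30)),((379.3,274.5),(-80,-52,30)),((352.9,193),(105,39,98)),((385.4,197.1),(105,-39,98)),((380.9,239.3),(4,-40.5,75))]
pts=np.array([onplane('top',*c,k[2])[:2] for c,k in C]); L=np.array([k[:2] for _,k in C],float)
def f(p):
    c,s=np.cos(p[2]),np.sin(p[2]); return (L@np.array([[c,s],[-s,c]])+p[:2]-pts).ravel()
s=least_squares(f,[550,-120,-.1]); print(s.x, s.fun.round(1))
c,sn=np.cos(s.x[2]),np.sin(s.x[2]); print('sill',s.x[:2]-42*np.array([c,sn]),'hoodc',s.x[:2]+185*np.array([c,sn]))
d=np.load('pics/side0.npy'); v,u=np.mgrid[:480,:640]; W=world('side',u,v,d)[345:385,305:340].reshape(-1,3)
t=W[(W[:,2]>54)&(W[:,2]<68)]; print('ruby side',cv2.minEnclosingCircle(t[:,:2].astype(np.float32)))
o=bot.get_obs(); T=o['tool_pos']; y=o['tcp_rot'][2]; e=np.array([489,334.5])-T[:2]
print('to light: x,y',e@[np.cos(y),np.sin(y)],e@[np.sin(y),-np.cos(y)])
E
```

```text
top 2169 ((730.02099609375, -137.36224365234375), (78.15704345703125, 163.03073120117188), 84.237548828125)
side 1085 ((729.51416015625, -128.94357299804688), (90.27033996582031, 164.172607421875), 84.1859130859375)
[ 5.44643396e+02 -1.18279715e+02 -9.90043841e-02] [-1.   0.4 -1.  -0.6  0.7 -0.4  1.3 -0.3 -0.   1. ]
sill [ 502.84906703 -114.12832101] hoodc [ 728.73746343 -136.56561966]
ruby side ((489.7378234863281, 337.39306640625), 27.13809585571289)
to light: x,y 215.7542130689181 -643.0771247583456
```

>>> step_arm(
  deltas=[
    [1,0.031,-0.092,0,0],
    [1,0.031,-0.092,0,0],
    [1,0.031,-0.092,0,0],
    [1,0.031,-0.092,0,0],
    [1,0.031,-0.092,0,0],
    [1,0.031,-0.092,0,0],
    [1,0.031,-0.092,0,0],
    [1,0.031,-0.092,0,0],
  ],
)

```text
time: 1.7
tool_pos: [467.9, 45.8, 237.5]
tcp_rot: [3.142, 0.0, 0.258]
contact_force: [-0.2, -0.0, -0.3]
grip_width: 91.7
finger_force: 0.0
```

>>> step_arm(
  deltas=[
    [1,0.031,-0.092,0,0],
    [1,0.031,-0.092,0,0],
    [1,0.031,-0.092,0,0],
    [1,0.031,-0.092,0,0],
    [1,0.031,-0.092,0,0],
    [1,0.031,-0.092,0,0],
    [1,0,0,0,0],
  ],
)

```text
time: 2.4
tool_pos: [486.9, 339.6, 236.5]
tcp_rot: [-3.14, 0.001, 0.263]
contact_force: [-0.4, -0.5, -0.4]
grip_width: 92.0
finger_force: 0.0
```

>>> step_arm(
  deltas=[
    [1,0.002,0.009,0.09,0],
    [1,0,0,0.09,0],
    [1,0,0,0.09,0],
    [1,0,0,0.07,0],
    [1,0,0,0.04,0],
    [1,0,0,0.016,0],
    [1,0,0,0,0],
  ],
)

```text
time: 3.1
tool_pos: [489.6, 329.6, 38.7]
tcp_rot: [3.141, 0.002, 0.257]
contact_force: [-0.4, -0.1, -0.6]
grip_width: 91.9
finger_force: 0.0
```

Run:
```python
from h import *
im,d=cap('side','s1'); cv2.imwrite('pics/c1.png',cv2.resize(im[290:430,230:430,::-1],None,fx=3,fy=3))
```

```text
(no output)
```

View pics/c1.png

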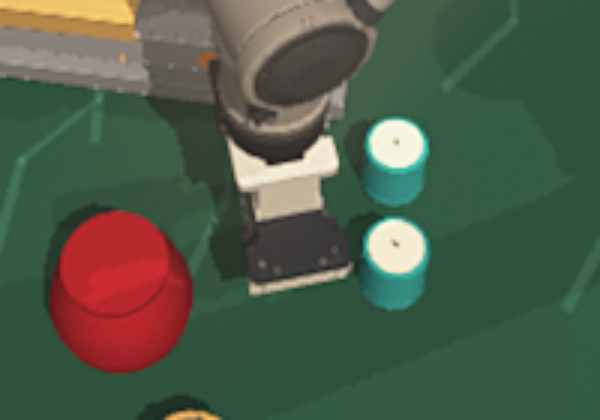

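The gripper straddles the light, clear of the globe (at crop 120,290) and the turquoise lights (at crop 395,160 and 395,262). I close on the light.

>>> step_arm(
  deltas=[
    [1,0,-0.006,0,0],
    [1,0,0,0,0],
    [0.5,0,0,0,0],
    [0.4,0,0,0,0],
    [0.4,0,0,0,0],
    [0.4,0,0,0,0],
  ],
)

```text
time: 3.75
tool_pos: [489.2, 333.2, 39.8]
tcp_rot: [3.142, -0.0, 0.258]
contact_force: [0.4, -0.1, -0.2]
grip_width: 64.1
finger_force: 0.0
```

>>> step_arm(
  deltas=[
    [0.4,0,0,0,0],
    [0.4,0,0,0,0],
    [0.4,0,0,0,0],
    [0.4,0,0,0,0],
  ],
)

```text
time: 4.15
tool_pos: [489.3, 333.5, 39.7]
tcp_rot: [-3.141, -0.0, 0.258]
contact_force: [0.1, 2.3, 0.4]
grip_width: 51.6
finger_force: 30.0
```

>>> step_arm(
  deltas=[
    [0.4,0,0,-0.03,0],
    [0.4,0,0,-0.08,0],
    [0.4,0,0,-0.08,0],
    [0.4,0,0,-0.08,0],
    [0.4,0,0,-0.05,0.076],
    [0.4,0,0,0,0.076],
    [0.4,0,0,0,0.076],
    [0.4,0,0,0,0],
  ],
)

```text
time: 4.95
tool_pos: [488.9, 332.8, 199.3]
tcp_rot: [3.14, 0.001, -0.101]
contact_force: [0.1, 0.1, -2.4]
grip_width: 51.6
finger_force: 30.0
```

>>> step_arm(
  deltas=[
    [0.4,0.01,0.05,0,0],
    [0.4,0.012,0.09,0,0],
    [0.4,0.012,0.09,0,0],
    [0.4,0.012,0.09,0,0],
    [0.4,0.012,0.09,0,0],
    [0.4,0.012,0.09,0,0],
    [0.4,0.012,0.09,0,0],
    [0.4,0.012,0.09,0,0],
  ],
)

```text
time: 5.75
tool_pos: [501.4, -11.7, 199.3]
tcp_rot: [3.141, 0.001, -0.097]
contact_force: [0.0, 0.0, -2.0]
grip_width: 51.5
finger_force: 30.0
```

>>> step_arm(
  deltas=[
    [0.4,0.012,0.09,0,0],
    [0.4,0.012,0.09,0,0],
    [0.4,0,0.03,0,0],
    [0.4,0,0,0,0],
    [0.4,0,0,0,0],
  ],
)

```text
time: 6.25
tool_pos: [503.0, -114.8, 199.3]
tcp_rot: [-3.141, 0.001, -0.099]
contact_force: [-0.7, -0.8, -2.9]
grip_width: 51.3
finger_force: 30.0
```

>>> step_arm(
  deltas=[
    [0.4,0,0,0.06,0],
    [0.4,0,0,0.08,0],
    [0.4,0,0,0.06,0],
    [0.4,0,0,0.02,0],
    [0.4,0,0,0.01,0],
    [0.4,0,0,0.006,0],
    [0.4,0,0,0,0],
  ],
)

```text
time: 6.95
tool_pos: [504.1, -115.3, 82.7]
tcp_rot: [3.141, -0.002, -0.1]
contact_force: [0.1, -0.3, -2.3]
grip_width: 52.0
finger_force: 30.0
```

Run:
```python
from h import *
im,d=cap('side','s2'); a=cv2.resize(im[170:270,210:370,::-1],None,fx=5,fy=5,interpolation=cv2.INTER_CUBIC); cv2.imwrite('pics/c2.png',a)
```

```text
(no output)
```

View pics/c2.png

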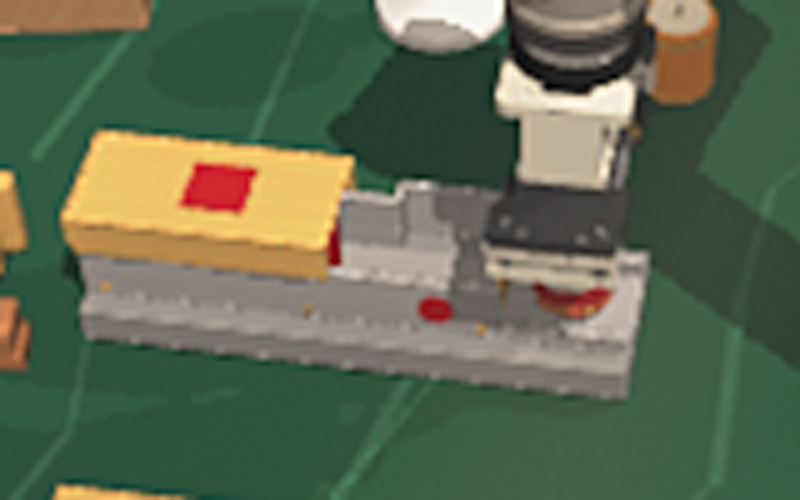

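The gripper with the light (crop 572,300) is centred over the loading sill, just above it, and the amber light behind is clear. I lower slowly.

>>> step_arm(
  deltas=[
    [0.4,0,0,0.01,0],
    [0.4,0,0,0.006,0],
    [0.4,0,0,0.004,0],
    [0.4,0,0,0.002,0],
    [0.4,0,0,0.002,0],
    [0.4,0,0,0,0],
  ],
)

```text
time: 7.6
tool_pos: [503.4, -115.5, 69.8]
tcp_rot: [3.141, -0.0, -0.1]
contact_force: [0.0, -0.5, -2.1]
grip_width: 51.9
finger_force: 30.0
```

>>> step_arm(
  deltas=[
    [0.4,0,0,0.0015,0],
    [0.4,0,0,0,0],
  ],
)

```text
time: 7.8
tool_pos: [503.5, -115.5, 69.7]
tcp_rot: [3.141, -0.001, -0.1]
contact_force: [-2.6, 0.8, 5.7]
grip_width: 51.6
finger_force: 30.0
```

>>> step_arm(
  deltas=[
    [0.6,0,0,0,0],
    [1,0,0,0,0],
    [1,0,0,0,0],
    [1,0,0,0,0],
    [1,0,0,0,0],
    [1,0,0,0,0],
    [1,0,0,0,0],
  ],
)

```text
time: 8.5
tool_pos: [503.4, -115.5, 68.9]
tcp_rot: [3.141, -0.0, -0.1]
contact_force: [0.1, 0.2, 0.3]
grip_width: 91.4
finger_force: 0.0
```

>>> step_arm(
  deltas=[
    [1,-0.03,0,0,0],
    [1,-0.05,0,0,0],
    [1,-0.05,0,0,0],
    [0,0,0,0,0],
    [0,0,0,0,0],
    [0,0,0,0,0],
    [0,0,0,0,0],
    [0,0,0,0,0],
  ],
)

```text
time: 9.3
tool_pos: [439.2, -109.1, 68.9]
tcp_rot: [3.141, -0.0, -0.1]
contact_force: [-0.3, -0.1, 0.0]
grip_width: 56.3
finger_force: 0.0
```

Run:
```python
from h import *
im,d=cap('top','t3'); cv2.imwrite('pics/c3.png',cv2.resize(im[180:310,310:430,::-1],None,fx=4.5,fy=4.5,interpolation=cv2.INTER_CUBIC))
v,u=np.mgrid[:480,:640]; W=world('top',u,v,d)[225:285,330:400].reshape(-1,3)
o=np.array([545.3,-118.4]); c,s=np.cos(.1),np.sin(.1)
L=(W[:,:2]-o)@np.array([[c,s],[-s,c]])
m=(abs(W[:,2]-90)<7)&(abs(L[:,0]+42)<45)&(abs(L[:,1])<40); q=L[m]
print(len(q),cv2.minEnclosingCircle(q.astype(np.float32)),q.mean(0)); print(bot.get_obs()['tool_pos'],bot.get_obs()['grip_width'])
```

```text
139 ((-34.37187576293945, -4.316436290740967), 23.511051177978516) [-28.41123852  -6.39645808]
[ 439.10069322 -109.00406833   68.87625958] 52.09446103976588
```

View pics/c3.png

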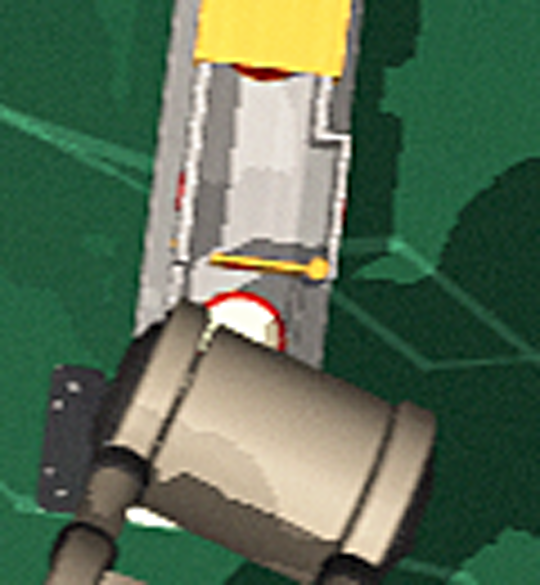

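The ruby light stands on the sill (crop 240,320), inside the rails before the shut flap. The row's red edge just shows under the hood mouth (crop 263,72). I close the fingers fully and lower a little.

>>> step_arm(
  deltas=[
    [0,0,-0.002,0.006,0],
    [0,0,0,0,0],
    [0,0,0,0,0],
    [0,0,0,0,0],
    [0,0,0,0,0],
    [0,0,0,0,0],
    [0,0,0,0,0],
    [0,0,0,0,0],
  ],
)

```text
time: 10.15
tool_pos: [438.8, -108.0, 66.0]
tcp_rot: [3.141, -0.0, -0.1]
contact_force: [-0.6, 0.3, -0.7]
grip_width: 0.7
finger_force: 0.0
```

>>> step_arm(
  deltas=[
    [0,0.02,0,0,0],
    [0,0.016,0,0,0],
    [0,0.01,0,0,0],
    [0,0.01,0,0,0],
    [0,0.01,0,0,0],
    [0,0.01,0,0,0],
  ],
)

```text
time: 10.75
tool_pos: [476.3, -111.6, 65.8]
tcp_rot: [-3.141, 0.002, -0.1]
contact_force: [-2.6, -0.1, 2.2]
grip_width: 0.1
finger_force: 1.3
```

>>> step_arm(
  deltas=[
    [0,0.008,0,0,0],
    [0,0.008,0,0,0],
    [0,0.008,0,0,0],
    [0,0.008,0,0,0],
    [0,0.008,0,0,0],
    [0,0.008,0,0,0],
  ],
)

```text
time: 11.35
tool_pos: [499.1, -113.6, 65.8]
tcp_rot: [-3.141, 0.004, -0.1]
contact_force: [-9.4, 2.6, 7.2]
grip_width: 0.2
finger_force: 4.6
```

>>> step_arm(
  deltas=[
    [0,0.008,0,0,0],
    [0,0.008,0,0,0],
    [0,0.008,0,0,0],
    [0,0.008,0,0,0],
    [0,0.008,0,0,0],
    [0,0.008,0,0,0],
  ],
)

```text
time: 11.95
tool_pos: [521.1, -115.0, 65.9]
tcp_rot: [-3.139, 0.008, -0.1]
contact_force: [-15.2, 4.8, 13.6]
grip_width: 0.7
finger_force: 7.6
```

Run:
```python
from h import *
im,d=cap('side','s4'); cv2.imwrite('pics/c4.png',cv2.resize(im[170:270,210:370,::-1],None,fx=5,fy=5,interpolation=cv2.INTER_CUBIC))
```

```text
(no output)
```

View pics/c4.png

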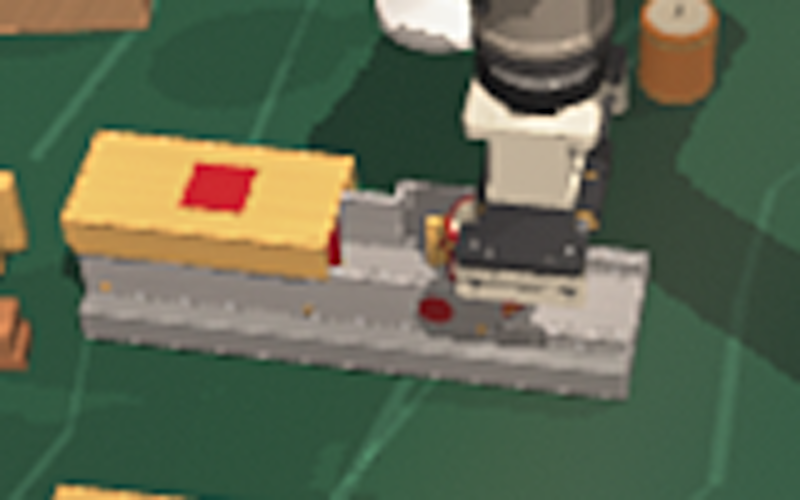

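The light (crop 465,215) is in the mouth with the flap (crop 435,240) pushed open. The upward force on the tool suggests I am pushing too high and tipping the light. I ease off slightly and push from lower down.

>>> step_arm(
  deltas=[
    [0,-0.006,0,0,0],
    [0,0,0,0.01,0],
    [0,0,0,0.01,0],
    [0,0,0,0.01,0],
    [0,0,0,0,0],
  ],
)

```text
time: 12.5
tool_pos: [520.9, -116.0, 50.2]
tcp_rot: [-3.141, 0.002, -0.1]
contact_force: [-2.7, 1.3, -1.8]
grip_width: 0.5
finger_force: 1.5
```

>>> step_arm(
  deltas=[
    [0,0.006,0,0,0],
    [0,0.006,0,0,0],
    [0,0.008,0,0,0],
    [0,0.008,0,0,0],
    [0,0,0,0,0],
  ],
)

```text
time: 13.0
tool_pos: [536.1, -117.7, 50.9]
tcp_rot: [3.141, -0.001, -0.1]
contact_force: [-1.8, 1.6, 0.2]
grip_width: 0.7
finger_force: 1.3
```

>>> step_arm(
  deltas=[
    [0,0.008,0,0,0],
    [0,0.008,0,0,0],
    [0,0.008,0,0,0],
    [0,0.008,0,0,0],
    [0,0,0,0,0],
  ],
)

```text
time: 13.5
tool_pos: [552.3, -119.6, 51.2]
tcp_rot: [3.141, -0.002, -0.1]
contact_force: [-2.0, 2.0, -0.1]
grip_width: 0.7
finger_force: 1.0
```

>>> step_arm(
  deltas=[
    [0,0.008,0,0,0],
    [0,0.008,0,0,0],
    [0,0.008,0,0,0],
    [0,0.008,0,0,0],
    [0,0.006,0,0,0],
    [0,0,0,0,0],
  ],
)

```text
time: 14.1
tool_pos: [570.5, -122.0, 51.1]
tcp_rot: [3.14, -0.0, -0.1]
contact_force: [-4.1, -1.4, 0.7]
grip_width: 0.9
finger_force: 1.8
```

>>> step_arm(
  deltas=[
    [0,0.006,0,0,0],
    [0,0.004,0,0,0],
    [0,0.004,0,0,0],
    [0,0,0,0,0],
  ],
)

```text
time: 14.5
tool_pos: [577.1, -122.6, 51.1]
tcp_rot: [3.141, 0.0, -0.1]
contact_force: [-5.8, -2.4, 1.4]
grip_width: 0.6
finger_force: 2.5
```

>>> step_arm(
  deltas=[
    [0,0.003,0,0,0],
    [0,0,0,0,0],
    [0,0,0,0,0],
  ],
)

```text
time: 14.8
tool_pos: [578.4, -122.8, 51.1]
tcp_rot: [3.14, 0.0, -0.1]
contact_force: [-6.6, -2.6, 1.8]
grip_width: 0.5
finger_force: 2.6
```

Run:
```python
from h import *
a,_=cap('side','s5'); b,_=cap('top','t5'); print(bot.get_obs()['contact_force'],bot.get_obs()['moment'])
A=cv2.resize(a[185:265,210:340,::-1],None,fx=5,fy=5,interpolation=cv2.INTER_CUBIC)
cv2.imwrite('pics/c5.png',A)
cv2.imwrite('pics/c6.png',cv2.resize(b[170:290,325:425,::-1],None,fx=5,fy=5,interpolation=cv2.INTER_CUBIC))
```

```text
[-5.3339846  -2.80806474  1.75632318] [-0.30116784  0.86758056 -0.04267208]
```

View pics/c5.png

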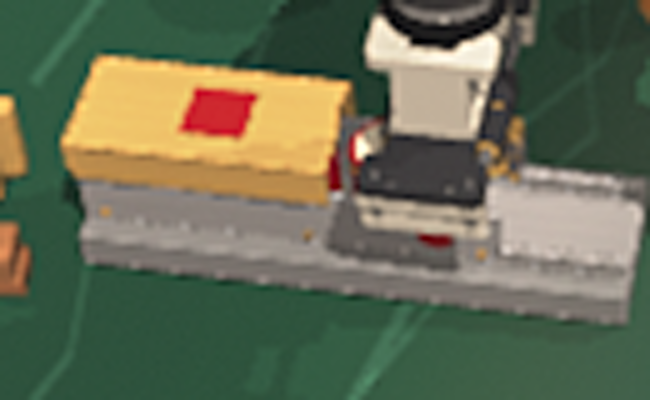

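The light (crop 360,140) is nearly at the hood mouth (crop 345,130), with the flap held open. I check the distance left numerically.

Run:
```python
from h import *
d=np.load('pics/s5.npy'); im=cv2.imread('pics/s5.png'); v,u=np.mgrid[:480,:640]; W=world('side',u,v,d)
o=np.array([545.3,-118.4]); c,s=np.cos(.1),np.sin(.1)
for r in range(205,226,2):
    for cc in range(276,290,2):
        w=W[r,cc]; l=(w[:2]-o)@np.array([[c,s],[-s,c]]); print('%d,%d,%d%s'%(*l,w[2],'R' if im[r,cc,2]>1.6*im[r,cc,1] else 'w' if im[r,cc].min()>170 else ''),end='  ')
    print()
print([((onplane('side',280.4,y,90)[:2]-o)@np.array([[c,s],[-s,c]])).round(1) for y in(211,215,219)])
```

```text
109,-15,102  106,-24,95  128,-124,-3  122,-125,-3  114,-123,0  108,-128,-4  55,48,171  
110,-14,95  104,-15,95  104,-37,74  118,-111,1  -182,948,1062  105,-114,0  54,51,167  
107,-2,99  109,-31,70  102,-30,72  98,-36,67  90,-33,70  68,23,130  55,49,156  
105,6,99  109,-28,64  104,-33,60  90,-6,89  84,-8,88  67,30,128  55,51,150  
103,13,98  109,-27,56  93,4,90R  88,1,88w  82,1,89  67,31,120  55,55,146  
105,8,84  110,-28,46  92,11,89R  84,17,96w  80,8,87  58,67,149  53,63,146  
108,2,69R  112,-32,33  90,20,89R  68,75,148R  62,75,149  57,73,148  51,71,147  
108,4,63R  112,-28,28  90,22,83  68,78,143  61,80,147  55,80,147  49,80,148  
108,6,55R  109,-17,31  92,18,70  65,89,146  59,90,149  54,87,146  49,84,144  
108,9,49  108,-11,28  92,20,63  65,92,141  58,95,146  53,93,144  47,94,147  
100,37,71  94,37,71  87,38,74  66,90,131  59,93,135  53,94,137  47,94,139  
[array([94.7, -4.9]), array([91.1, 11.9]), array([87.5, 28.5])]
```

>>> step_arm(
  deltas=[
    [0,0.004,0,0,0],
    [0,0.004,0,0,0],
    [0,0.004,0,0,0],
    [0,0,0,0,0],
  ],
)

```text
time: 15.3
tool_pos: [584.1, -123.0, 51.0]
tcp_rot: [3.141, 0.001, -0.101]
contact_force: [-5.8, -0.4, 2.3]
grip_width: 0.1
finger_force: 3.1
```

>>> step_arm(
  deltas=[
    [0,0.003,0,0,0],
    [0,0.003,0,0,0],
    [0,0,0,0,0],
  ],
)

```text
time: 15.6
tool_pos: [587.2, -123.2, 51.0]
tcp_rot: [3.141, 0.001, -0.101]
contact_force: [-5.7, -0.1, 1.2]
grip_width: 0.0
finger_force: 2.9
```

>>> step_arm(
  deltas=[
    [0,0.003,0,0,0],
    [0,0,0,0,0],
  ],
)

```text
time: 15.8
tool_pos: [588.3, -123.3, 51.0]
tcp_rot: [3.141, 0.002, -0.1]
contact_force: [-7.7, -0.6, 2.0]
grip_width: 0.0
finger_force: 3.8
```

>>> step_arm(
  deltas=[
    [0,0.003,0,0,0],
    [0,0,0,0,0],
  ],
)

```text
time: 16.0
tool_pos: [589.1, -123.4, 51.0]
tcp_rot: [3.141, 0.003, -0.1]
contact_force: [-9.9, -0.1, 4.9]
grip_width: 0.7
finger_force: 5.3
```

>>> step_arm(
  deltas=[
    [0,0.003,0,0,0],
    [0,0,0,0,0],
  ],
)

```text
time: 16.2
tool_pos: [589.9, -123.4, 51.0]
tcp_rot: [3.142, 0.005, -0.1]
contact_force: [-12.7, 0.4, 6.2]
grip_width: 0.7
finger_force: 6.9
```

>>> step_arm(
  deltas=[
    [0,0,0,0,0],
    [0,0,0,0,0],
    [0,-0.004,0,0,0],
    [0,-0.004,0,0,0],
    [0,-0.006,0,0,0],
    [0,-0.01,0,0,0],
  ],
)

```text
time: 16.8
tool_pos: [580.9, -122.1, 51.3]
tcp_rot: [3.141, -0.002, -0.1]
contact_force: [0.8, 3.0, 0.5]
grip_width: 0.1
finger_force: 1.3
```

>>> step_arm(
  deltas=[
    [0,-0.016,0,0,0],
    [0,-0.016,0,0,0],
    [0,-0.016,0,0,0],
    [0,-0.016,0,0,0],
    [0,-0.016,0,0,0],
    [0,-0.016,0,0,0],
    [0,-0.016,0,0,0],
    [0,-0.02,0,0,0],
  ],
)

```text
time: 17.6
tool_pos: [514.3, -116.1, 51.2]
tcp_rot: [3.141, -0.002, -0.101]
contact_force: [-0.6, 0.2, -0.4]
grip_width: 0.3
finger_force: 0.0
```

>>> step_arm(
  deltas=[
    [0,-0.04,0,0,0],
    [0,-0.06,0,0,0],
    [0,-0.06,0,0,0],
    [0,-0.02,0,-0.06,0],
    [0,0,0,-0.1,0],
    [0,0,0,-0.1,0],
    [0,0,-0.08,-0.04,0],
    [0,0,0,0,0],
  ],
)

```text
time: 18.4
tool_pos: [430.2, -65.0, 204.3]
tcp_rot: [3.141, -0.008, -0.098]
contact_force: [0.0, -0.5, -0.0]
grip_width: 0.5
finger_force: 0.0
```

Run:
```python
from h import *
a,d=cap('side','s7'); b,e=cap('top','t7'); print(bot.get_obs()['contact_force'],bot.get_obs()['tool_pos'])
A=cv2.resize(a[185:265,210:340,::-1],None,fx=5,fy=5,interpolation=cv2.INTER_CUBIC)
B=cv2.resize(b[180:280,330:400,::-1],None,fx=2,fy=4,interpolation=cv2.INTER_CUBIC)
B=cv2.resize(B,(140*2-130,400)); cv2.imwrite('pics/c7.png',np.hstack([A,B]))
v,u=np.mgrid[:480,:640]; W=world('top',u,v,e)[180:285,330:400].reshape(-1,3)
o=np.array([545.3,-118.4]); c,s=np.cos(.1),np.sin(.1)
L=(W[:,:2]-o)@np.array([[c,s],[-s,c]])
m=(abs(W[:,2]-90)<8)&(L[:,0]<100)&(L[:,0]>40)&(abs(L[:,1])<28); q=L[m]; print(len(q),q.min(0),q.max(0),q.mean(0))
m=(abs(W[:,2]-73)<8)&(L[:,0]>-15)&(L[:,0]<60)&(abs(L[:,1])<26); q=L[m]; print('flap',len(q),q.min(0),q.max(0))
```

```text
[ 0.95812165  0.08985712 -0.04822779] [428.64132379 -66.55685091 201.1622412 ]
322 [ 56.45606707 -22.08208806] [99.74389828 27.64379307] [79.79051938  3.52637142]
flap 40 [  0.88531794 -24.79536965] [59.71073495 16.12788302]
```

View pics/c7.png

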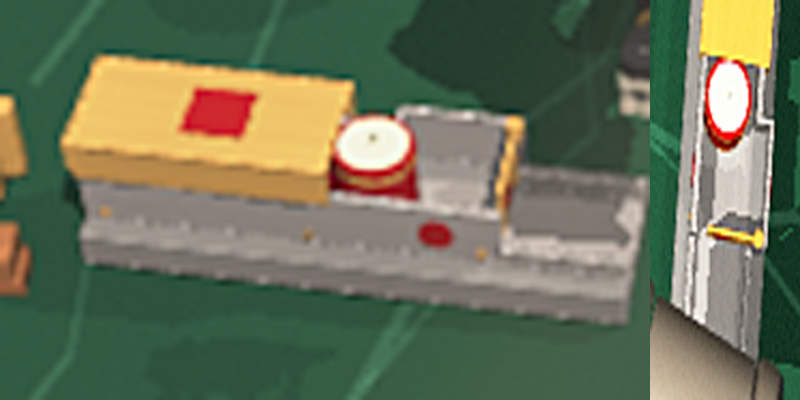

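The light stands upright at the hood mouth (crop 373,150), against the row, and the flap is shut (crop 510,165). The arm is clear of everything, so I hand in.

```bash
python3 -c "
from plant import bot
print(bot.close_job())"
```

```text
the job is handed in; nothing more can be done
None
```

The job is handed in (no verdict was returned): the ruby light stands upright inside the ruby dispenser after being pressed lightly against the row, the flap is shut behind it, and the arm is clear.

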